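# Rock a power module into a spring-loaded test nest

### The arm

A 7-joint arm with a two-finger parallel gripper is mounted at the origin on a cart in front of the work surface, level with it; the furniture and walls round the work are solid. World frame = base frame: x ahead of the robot, y to its left, z up, the work surface at z = 0. Lengths are in m, angles in rad, forces in N, time in s.
With the tool pointing down it reaches from about 0.35 to 0.9 m from the base axis. Payload 8.1 kg.
Tool frame: the origin (TCP) lies at the very end of the fingers, on their centre line; the grasp point (between the pads) lies ctrl.grip_point_offset behind it (ctrl.grip_point_offset is the distance from the TCP to the grasp point, in m); z points along the fingers, y is the line along which they close (so a half turn about z gives the same grasp; the last joint's range is limited). The gripper opens to 92 mm and grips with 3 to 60 N. Pads are 19 mm wide; open, the fingers measure 130 mm over their backs; the gripper's body (75 mm by 190 mm) begins 47 mm behind the grasp point.
Start: joints at [-1.207, 0.434, 0.025, 1.573, -0.012, 1.134, -0.075], TCP at [0.281, 0.558, 0.227] pointing down, gripper open.
Joint ranges: [-2.62, 2.62], [-0.44, 2.09], [-1.27, 1.32], [0.08, 2.57], [-1.32, 4.46], [0.12, 2], [-2.74, 2.74]. Speed limits (rad/s): [2.22, 2.22, 3.01, 3.01, 3.14, 3.14, 3.14].

### API

Orientations are given as a unit quaternion [x, y, z, w].
In Python, from plant import ctrl gives the robot as it stands. The module is installed in compiled form; this text tells all that it offers.
- The arm moves only by the shell command python3 -m handwheel 'ROWS'. ROWS is JSON, a list of rows, each an object with "dp": the shift along the tool's x, y, z in units of 0.5 m (1.0 is 0.5 m), a list of three; "dr": the turn, a rotation vector about the tool's x, y, z in units of 2 rad (1.0 is 2 rad), a list of three; "jaw": the opening, from -1 (shut) to 1 (fully open). In form: [{"dp": [x, y, z], "dr": [ax, ay, az], "jaw": jaw}, ...]. A call has 1 to 10 rows; each row is the pose to reach, as a shift and turn from the pose commanded when the call began, along the tool's axes at that moment; what a row does not reach only later rows make up. A row lasts 1/12 s, in which the tool goes at most 41.7 mm and 7.16 degrees, less where a joint would pass 70% of its speed; a pose out of reach is approached as far as the arm can. A call with a number of a shift or a turn outside -1 to 1 is refused whole. A call with a gripper value outside its range is refused whole. The fingers move at their own pace and stop on an object; the grip force is fixed at half the most. Time passes only in rows, so rows that repeat a pose let the fingers close. It gives the time, the measured TCP pose, the force, the opening and the grip force at its end, in the units of the state.
- ctrl.observe(): the state, without advancing time (a new reading comes with each control period).
- ctrl.get_image(name): name is "scene" or "top"; returns the picture (400x640x3 uint8, red, green, blue); there is no depth.
- ctrl.calibration(name): a dict with "fx", "fy", "cx", "cy" (pixels), "T" (4x4, takes a point from camera to world coordinates). Camera axes: x right, y down, z forward; pixel columns grow to the right and rows downward; lengths in m; the calibration is good to about 2 mm. A picture is of the moment at which its call begins. calibration takes no time and is no camera call.
- ctrl.job_done(): hands the job in; it is judged then, once.
The state is a dict: "t": time; "joint_positions": joint angles; "qd": joint speeds; "effort": joint torques, N m; "eef_pos": TCP position; "tool_rot": TCP orientation; "ft_force": force on the tool from outside, world axes, zero at the start; "moment": the same for the moment, N m; "opening": finger opening in m; "gripper_force": force on a finger pad.
Only numpy, scipy, OpenCV 4.12 (cv2) and the standard library are available. Lean on these libraries where they do the work, as an engineer would, in place of code of your own. Each camera call takes 0.05 s, during which the arm holds its last target. There are 200 camera calls.

### The job

Put the flat black power module into the test nest for its bench test: tuck one of its short ends under the hood and push it gently against the sprung contact plate, then rock the other end down behind the low stop until the module lies flat on the pocket floor, right way up, and let go. Do not force it, and leave the other things on the bench where they lie.

Things in the scene. Friction and masses are not known exactly. Their poses are not given: they have to be found in the camera images.
- module: flat black power module, a plain oblong brick with a pale label on top, 71 (own x) x 45 (own y) x 22 mm (z), about 0.1 kg, lying flat on the 3 mm cutting mat, loose. Origin: centre of its underside. It is the same either way round; either short end may go under the hood.
- nest: test nest, fixed. Aluminium base plate 131 x 70 x 6 mm; origin under its base, below the nominal pocket centre; +x points to the hooded end. On it a grey pocket is clamped up to 10 mm off, either way ALONG x only; this shift is not reported (the points below do not show it) and must be seen or felt. Home: the module's underside on the pocket floor, behind the stop and under the hood.
- nest_floor (a point): nominal centre of the pocket floor, 14 mm above the underside of the base. The pocket is 47 mm wide between its guide cheeks. From 26 mm before to 20 mm beyond this point (along x) it has no side walls and its floor is only 34 mm wide, 8 mm above the base plate, which leaves room for fingers beside the module.
- nest_stop (a point): nominal top edge of the low stop, on its inner face at the open (-x) end of the pocket: 7 mm above the floor, 35.5 mm from the pocket centre. The module's last end must drop down behind it.
- nest_plate (a point): nominal centre of the face of the steel contact plate at rest, 68 mm from the stop (the module is 71 mm long); it reaches from 2 to 22 mm above the floor. It slides to +x by at most 7 mm on a spring: 3.6 N to start, 0.9 N more per mm, about 10 N at its hard stop. It is 3 mm in with the module home; a tilted module needs up to 3.3 mm more (1.8 as its last end passes the stop).
- nest_hood (a point): nominal front edge of the hood over the plate, on its underside: 27 mm above the floor, 4 mm before the plate. The hood is 5 mm thick, 59 mm wide and 34 mm deep (to +x).
- white_charger: white charger brick 59 x 31 x 20 mm, loose bystander; origin: centre of its underside
- puck: square black puck 51 x 51 x 13 mm, loose bystander; origin: centre of its underside
- tin: round green tin, 68 mm across, 23 mm high, loose bystander; origin: centre of its underside

How it is judged:
By the outcome, as a careful person would: the job done as asked, in the order asked, and still so for the second after the job is handed in, with the robot touching nothing.
It also fails if it takes over 58 s, if anything falls off the work surface, if the arm or the gripper's body presses on something with over 40 N, if the wrist force passes 120 N, or if a joint passes its speed limit or range.

## Working session

There is one attempt and no reset: what is moved stays moved. The work goes in short steps, Python scripts to look and compute and a shell command to move; the robot and the scene stay as the last step left them, time stands still between calls to the robot, and variables do not carry over. Pictures are saved under pics/ and viewed, at most 10 in all, crops included, and the job is handed in when it is done.

```bash
mkdir -p pics
python3 - <<'E'
from plant import ctrl
import cv2,numpy as np
for n in("scene","top"):
    cv2.imwrite(f"pics/{n}0.png",ctrl.get_image(n)[:,:,::-1]); c=ctrl.calibration(n); print(n,c["fx"],c["fy"],c["cx"],c["cy"],np.round(c["T"],3).tolist())
s=ctrl.observe(); print(s, ctrl.grip_point_offset)
E
```

```text
scene 411.1187976923964 411.1187976923964 321.73040624890604 200.57172516858455 [[0.904, -0.195, 0.381, 0.136], [-0.428, -0.461, 0.778, -0.608], [0.024, -0.866, -0.5, 0.463], [0.0, 0.0, 0.0, 1.0]]
top 424.31550617140635 424.31550617140635 318.1452452488193 204.25509278266378 [[-0.092, -0.974, 0.208, 0.227], [-0.996, 0.09, -0.018, 0.065], [-0.001, -0.209, -0.978, 1.062], [0.0, 0.0, 0.0, 1.0]]
{'t': 0.1, 'joint_positions': array([-1.20659771,  0.43515464,  0.02499058,  1.57400806, -0.01159378,
        1.13402428, -0.07511635]), 'qd': array([ 0.00040516, -0.00233474,  0.00013819, -0.00015221, -0.00126676,
        0.00014622, -0.00036546]), 'effort': array([ 3.00552718e-03, -6.69123459e+01,  9.87585336e-01, -3.15147614e+01,
       -6.05264632e-02,  3.72595922e-02,  7.45858961e-05]), 'eef_pos': array([0.2811161 , 0.55768435, 0.22602208]), 'tool_rot': array([ 2.31333873e-01,  9.72874151e-01, -7.18229483e-04, -9.66163992e-05]), 'ft_force': array([ 0.84818988, -0.04856677,  0.08084031]), 'moment': array([-0.00028677, -0.00625759,  0.03682591]), 'gripper_force': 0.0, 'opening': 0.09169652565561588} 0.0188
```

View pics/top0.png

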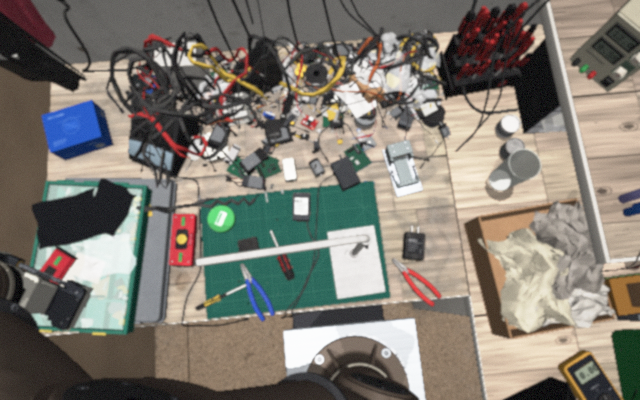

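View pics/scene0.png

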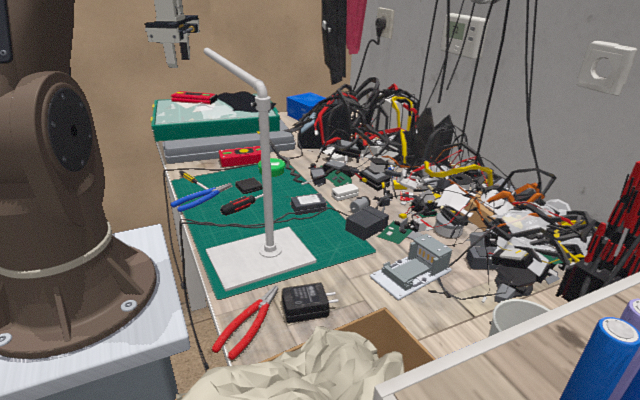

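The top view shows the module with its pale label at (300,207), the nest at (403,168), and the puck at (248,243). A lamp stand rises from (355,262), with its bar reaching over towards (198,262). In the scene view the module is at (308,203), the nest at (415,262) with the hood towards the right and back, and the lamp post at x≈265.

```bash
cat > h.py <<'E'
import numpy as np,cv2
from plant import ctrl
def ray(n,u,v):
    c=ctrl.calibration(n);T=np.array(c["T"]);d=T[:3,:3]@[(u-c["cx"])/c["fx"],(v-c["cy"])/c["fy"],1];return T[:3,3],d
def onz(n,u,v,z):
    o,d=ray(n,u,v);return o+d*(z-o[2])/d[2]
def proj(n,p):
    c=ctrl.calibration(n);T=np.array(c["T"]);q=T[:3,:3].T@(np.array(p)-T[:3,3]);return np.array([c["fx"]*q[0]/q[2]+c["cx"],c["fy"]*q[1]/q[2]+c["cy"]])
def tri(u1,v1,u2,v2): # top, scene
    (o1,d1),(o2,d2)=ray("top",u1,v1),ray("scene",u2,v2)
    A=np.stack([d1,-d2],1);s=np.linalg.lstsq(A,o2-o1,rcond=None)[0];a,b=o1+d1*s[0],o2+d2*s[1];return (a+b)/2,np.linalg.norm(a-b)
E
python3 - <<'E'
import cv2,numpy as np
from h import *
t=cv2.imread("pics/top0.png");s=cv2.imread("pics/scene0.png")
a=cv2.resize(t[130:205,370:440],None,fx=5.6,fy=5.6,interpolation=cv2.INTER_CUBIC)[:300]
b=cv2.resize(s[225:315,365:465],(400,360),interpolation=cv2.INTER_CUBIC)
a=cv2.resize(t[135:200,375:435],(360,390),interpolation=cv2.INTER_CUBIC)
m1=cv2.resize(t[190:225,285:320],(200,200),interpolation=cv2.INTER_CUBIC)
m2=cv2.resize(s[185:220,280:335],(275,175),interpolation=cv2.INTER_CUBIC)
o=np.zeros((600,800,3),np.uint8);o[:390,:360]=a;o[:360,400:]=b;o[395:595,:200]=m1;o[395:570,400:675]=m2
cv2.imwrite("pics/crop1.png",o)
print("mod",onz("top",300,207,.025),onz("scene",308,200,.025),"nest",onz("top",403,168,.006))
E
```

```text
mod [0.44431622 0.09108718 0.025     ] [0.44335168 0.08637893 0.025     ] nest [ 0.52655559 -0.18280802  0.006     ]
```

View pics/crop1.png

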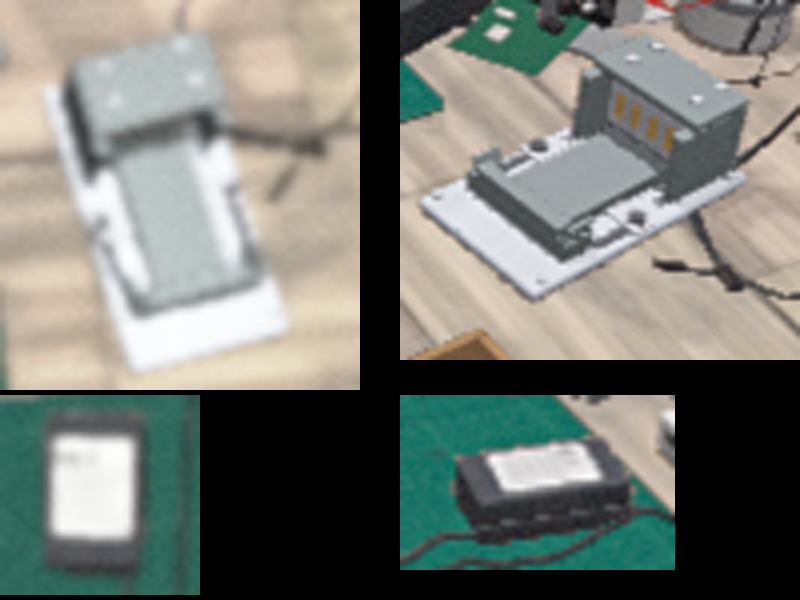

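Crop: in the top view (scale 6, offset 375,135) the nest base corners are near (133,370), (288,328) and (45,88), with the pocket stop at y≈295 and the hood at the far end. In the scene view (scale 4, offset 365,225) the base corners are (420,200), (535,298) and (747,178). The module lies flat with its label up and its long axis close to vertical in the top picture.

Run:
```python
from h import *
np.set_printoptions(precision=4,suppress=True)
T=lambda x,y:(375+x/6,135+y/6); S=lambda x,y:(365+(x-400)/4,225+y/4)
A,B,C=[onz("top",*T(*p),.006) for p in((133,370),(288,328),(45,88))]
A2,B2,D2=[onz("scene",*S(*p),.006) for p in((420,200),(535,298),(747,178))]
print("top",A,B,C,np.linalg.norm(A-B),np.linalg.norm(A-C));print("scene",A2,B2,D2,np.linalg.norm(A2-B2),np.linalg.norm(D2-B2))
for a,b in((A,C),(B2,D2)):print("yaw",np.degrees(np.arctan2(*(b-a)[[1,0]])))
for a,b in((A,B),(A2,B2)):print("yaw+90",np.degrees(np.arctan2(*(b-a)[[1,0]]))+90)
# module by mask
for n in("top","scene"):
    im=cv2.imread(f"pics/{n}0.png");u,v=(300,207) if n=="top" else (308,203)
    hsv=cv2.cvtColor(im,cv2.COLOR_BGR2HSV)
    m=((hsv[...,1]<60)&(hsv[...,2]>140)).astype(np.uint8); w=np.zeros_like(m);w[v-16:v+16,u-20:u+20]=m[v-16:v+16,u-20:u+20]
    cs,_=cv2.findContours(w,0,2);c=max(cs,key=cv2.contourArea)
    P=np.array([onz(n,*p[0],.025)[:2] for p in c.astype(float)])
    r=cv2.minAreaRect((P*1000).astype(np.float32));print(n,"label",r)
    m=((hsv[...,1]<110)&(hsv[...,2]<110)).astype(np.uint8);w=np.zeros_like(m);w[v-18:v+18,u-30:u+30]=m[v-18:v+18,u-30:u+30]
    cs,_=cv2.findContours(cv2.morphologyEx(w,3,np.ones((3,3))) ,0,2);c=max(cs,key=cv2.contourArea)
    P=np.array([onz(n,*p[0],.025)[:2] for p in c.astype(float)])
    print(n,"body",cv2.minAreaRect((P*1000).astype(np.float32)))
```

```text
top [ 0.4523 -0.1578  0.006 ] [ 0.4645 -0.2261  0.006 ] [ 0.5811 -0.1361  0.006 ] 0.06939862622862582 0.13057861925862377
scene [ 0.4512 -0.1582  0.006 ] [ 0.4623 -0.2274  0.006 ] [ 0.5898 -0.2032  0.006 ] 0.07000263181873055 0.129809289315583
yaw 9.57153212626072
yaw 10.717237042760429
yaw+90 10.099422426575074
yaw+90 9.089102309191787
top label ((446.75, 88.44932556152344), (35.09855651855469, 46.047386169433594), 85.00955963134766)
top body ((444.37994384765625, 87.3870849609375), (47.296234130859375, 87.13958740234375), 85.46033477783203)
scene label ((445.7762451171875, 91.04761505126953), (37.95138168334961, 43.98166275024414), 83.39356994628906)
scene body ((418.8475036621094, 65.94268798828125), (120.46334075927734, 89.78734588623047), 0.9383098483085632)
```

Run:
```python
from h import *
np.set_printoptions(precision=3,suppress=True)
print("base",onz("top",357,262,.005),onz("scene",268,252,.005), onz("top",360,250,.005))
print("tip/elbow",tri(200,262,206,50),tri(366,239,264,92))
for z in(.1,.2,.3,.4,.5):print(z,"pole base projected top",proj("top",[*onz("scene",268,252,.005)[:2],z]),proj("scene",[*onz("scene",268,252,.005)[:2],z]))
t=cv2.imread("pics/top0.png");s=cv2.imread("pics/scene0.png")
o=np.zeros((600,800,3),np.uint8)
o[:390,:400]=cv2.resize(t[215:295,185:400],(400,390))
o[:600,410:800]=cv2.resize(s[30:280,150:312],(390,600))
o[392:600,:400]=cv2.resize(s[232:284,365:465],(400,208),interpolation=cv2.INTER_CUBIC)
cv2.imwrite("pics/crop2.png",o)
```

```text
base [ 0.297 -0.037  0.005] [ 0.314 -0.027  0.005] [ 0.326 -0.048  0.005]
tip/elbow (array([0.301, 0.269, 0.307]), np.float64(0.0038400534959770853)) (array([ 0.318, -0.03 ,  0.297]), np.float64(0.0026120872089829598))
0.1 pole base projected top [355.405 251.595] [265.676 207.251]
0.2 pole base projected top [359.583 246.7  ] [262.864 153.094]
0.3 pole base projected top [364.829 240.554] [259.584  89.927]
0.4 pole base projected top [371.613 232.607] [255.708  15.3  ]
0.5 pole base projected top [380.727 221.93 ] [251.06  -74.219]
```

View pics/crop2.png

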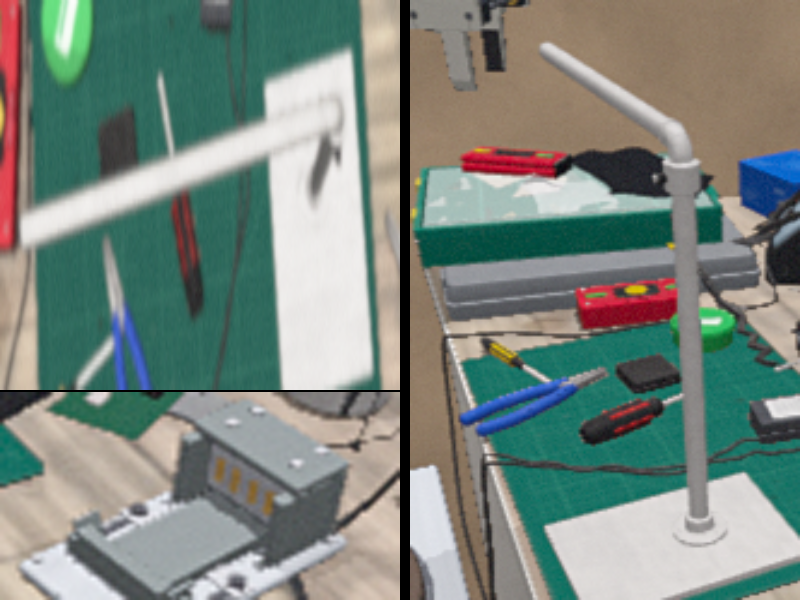

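The lamp pole stands at (0.316,-0.028) and is 0.30 m high. Its horizontal bar runs at z≈0.30 from there to (0.30,0.27), so I have to keep the arm clear of it. First I move up and outward, turning the tool to the module's yaw.

```bash
python3 -m handwheel '[{"dp":[-0.45,-0.01,-0.25],"dr":[0,0,-0.19],"jaw":1},{"dp":[-0.45,-0.01,-0.25],"dr":[0,0,-0.19],"jaw":1},{"dp":[-0.45,-0.01,-0.25],"dr":[0,0,-0.19],"jaw":1},{"dp":[-0.45,-0.01,-0.25],"dr":[0,0,-0.19],"jaw":1},{"dp":[-0.45,-0.01,-0.25],"dr":[0,0,-0.19],"jaw":1},{"dp":[-0.45,-0.01,-0.25],"dr":[0,0,-0.19],"jaw":1},{"dp":[-0.45,-0.01,-0.25],"dr":[0,0,-0.19],"jaw":1},{"dp":[-0.45,-0.01,-0.25],"dr":[0,0,-0.19],"jaw":1},{"dp":[-0.45,-0.01,-0.25],"dr":[0,0,-0.19],"jaw":1}]'
python3 - <<'E'
from h import *
s=ctrl.observe();print(s["joint_positions"],s["eef_pos"],s["tool_rot"],s["qd"],s["t"])
cv2.imwrite("pics/scene1.png",ctrl.get_image("scene")[:,:,::-1])
cv2.imwrite("pics/top1.png",ctrl.get_image("top")[:,:,::-1])
a=np.vstack([cv2.imread("pics/scene1.png")[:300],cv2.imread("pics/top1.png")[100:400]]);cv2.imwrite("pics/v1.png",a)
E
```

```text
t: 0.85
eef_pos: [0.4798, 0.4523, 0.3511]
tool_rot: [0.044, 0.999, -0.0, -0.0]
ft_force: [-0.3, 1.2, -0.7]
opening: 0.092
gripper_force: 0.0
[-0.84761498  0.43188625  0.01767386  1.27295088 -0.00807607  1.43757055
  0.65262945] [0.47977808 0.45234197 0.35108473] [ 4.38268379e-02  9.99039026e-01 -9.40475615e-05 -4.73641857e-04] [-0.02838564  0.0021     -0.02922631  0.0261276  -0.00402938 -0.00452761
 -0.00129697] 0.85
```

View pics/v1.png

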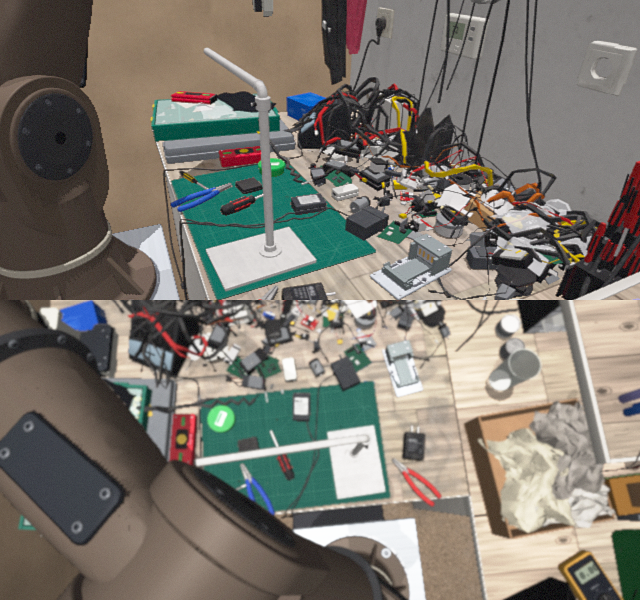

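```bash
python3 -m handwheel '[{"dp":[0.012,-0.73,0.4],"dr":[0,0,0],"jaw":1},{"dp":[0.012,-0.73,0.4],"dr":[0,0,0],"jaw":1},{"dp":[0.012,-0.73,0.4],"dr":[0,0,0],"jaw":1},{"dp":[0.012,-0.73,0.4],"dr":[0,0,0],"jaw":1},{"dp":[0.012,-0.73,0.4],"dr":[0,0,0],"jaw":1},{"dp":[0.012,-0.73,0.4],"dr":[0,0,0],"jaw":1},{"dp":[0.012,-0.73,0.4],"dr":[0,0,0],"jaw":1},{"dp":[0.012,-0.73,0.4],"dr":[0,0,0],"jaw":1},{"dp":[0.012,-0.73,0.4],"dr":[0,0,0],"jaw":1},{"dp":[0.012,-0.73,0.4],"dr":[0,0,0],"jaw":1}]'
python3 -m handwheel '[{"dp":[0.012,-0.01,0.01],"dr":[0,0,0],"jaw":1},{"dp":[0,0,0],"dr":[0,0,0],"jaw":1},{"dp":[0,0,0],"dr":[0,0,0],"jaw":1}]'
python3 - <<'E'
from h import *
s=ctrl.observe();print(s["joint_positions"],s["eef_pos"],s["tool_rot"])
cv2.imwrite("pics/scene2.png",ctrl.get_image("scene")[:,:,::-1])
t=ctrl.get_image("top")[:,:,::-1];S=cv2.imread("pics/scene2.png")
cv2.imwrite("pics/v2.png",np.hstack([S[40:340,150:450],t[100:400,200:500]]))
E
```

```text
t: 1.78
eef_pos: [0.4405, 0.089, 0.1506]
tool_rot: [0.042, 0.999, 0.0, -0.0]
ft_force: [0.9, -0.5, -0.6]
opening: 0.0914
gripper_force: 0.0
t: 2.03
eef_pos: [0.4425, 0.091, 0.152]
tool_rot: [0.043, 0.999, 0.0, 0.0]
ft_force: [1.4, 0.6, 1.7]
opening: 0.0915
gripper_force: 0.0
[-0.4061675   0.24140275  0.10259589  2.08076681 -0.03443672  0.8203729
  1.20239078] [0.44251313 0.0909835  0.15204057] [4.26640031e-02 9.99089376e-01 4.24995418e-04 1.46868419e-04]
```

View pics/v2.png

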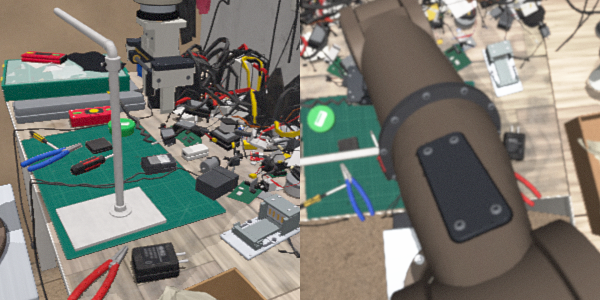

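The gripper hangs over the module at scene (308,202), clear behind the lamp. I descend and grip.

```bash
python3 -m handwheel '[{"dp":[0,-0.004,0.08],"dr":[0,0,0],"jaw":1},{"dp":[0,-0.004,0.16],"dr":[0,0,0],"jaw":1},{"dp":[0,-0.004,0.22],"dr":[0,0,0],"jaw":1},{"dp":[0,-0.004,0.26],"dr":[0,0,0],"jaw":1},{"dp":[0,-0.004,0.28],"dr":[0,0,0],"jaw":1},{"dp":[0,-0.004,0.288],"dr":[0,0,0],"jaw":1},{"dp":[0,-0.004,0.288],"dr":[0,0,0],"jaw":1},{"dp":[0,-0.004,0.288],"dr":[0,0,0],"jaw":1}]'
python3 -m handwheel '[{"dp":[0,0,0],"dr":[0,0,0],"jaw":-0.1},{"dp":[0,0,0],"dr":[0,0,0],"jaw":-0.2},{"dp":[0,0,0],"dr":[0,0,0],"jaw":-0.3},{"dp":[0,0,0],"dr":[0,0,0],"jaw":-0.5},{"dp":[0,0,0],"dr":[0,0,0],"jaw":-0.5},{"dp":[0,0,0],"dr":[0,0,0],"jaw":-0.5},{"dp":[0,0,0],"dr":[0,0,0],"jaw":-0.5}]'
```

```text
t: 2.8
eef_pos: [0.4426, 0.0882, 0.0082]
tool_rot: [0.043, 0.999, 0.0, 0.0]
ft_force: [-0.4, 0.3, -0.3]
opening: 0.0918
gripper_force: 0.0
t: 3.38
eef_pos: [0.4422, 0.0873, 0.0078]
tool_rot: [0.043, 0.999, 0.0, 0.0]
ft_force: [0.4, 0.9, 0.6]
opening: 0.0497
gripper_force: 0.5
```

```bash
python3 -m handwheel '[{"dp":[0,0,0],"dr":[0,0,0],"jaw":-0.6},{"dp":[0,0,0],"dr":[0,0,0],"jaw":-0.6},{"dp":[0,0,0],"dr":[0,0,0],"jaw":-0.6},{"dp":[0,0,0],"dr":[0,0,0],"jaw":-0.6},{"dp":[0,0,0],"dr":[0,0,0],"jaw":-0.6}]'
```

```text
t: 3.8
eef_pos: [0.4422, 0.0875, 0.0078]
tool_rot: [0.043, 0.999, 0.0, 0.0]
ft_force: [-0.6, 1.4, 2.0]
opening: 0.0444
gripper_force: 30.0
```

```bash
python3 -m handwheel '[{"dp":[0,0,-0.06],"dr":[0,0,0],"jaw":-0.6},{"dp":[0,0,-0.14],"dr":[0,0,0],"jaw":-0.6},{"dp":[0,0,-0.22],"dr":[0,0,0],"jaw":-0.6},{"dp":[0,0,-0.28],"dr":[0,0,0],"jaw":-0.6},{"dp":[0,0,-0.3],"dr":[0,0,0],"jaw":-0.6},{"dp":[0,0,-0.3],"dr":[0,0,0],"jaw":-0.6}]'
python3 - <<'E'
from h import *
np.set_printoptions(precision=4,suppress=True)
t=cv2.imread("pics/top0.png");s=cv2.imread("pics/scene0.png")
a=cv2.resize(t[134:201,379:427],(392,536),interpolation=cv2.INTER_CUBIC)  # x8.17,8
b=cv2.resize(s[228:303,368:456],(400,341),interpolation=cv2.INTER_CUBIC)
o=np.zeros((600,800,3),np.uint8);o[:536,:392]=a;o[:341,400:]=b
# now: view of held module
o[345:600,400:655]=cv2.resize(ctrl.get_image("scene")[60:230,230:400,::-1],(255,255))
for i in range(0,800,50):cv2.line(o,(i,0),(i,6),(0,0,255),1);cv2.line(o,(392,i),(400,i),(0,0,255),1)
cv2.imwrite("pics/v3.png",o)
E
```

```text
t: 4.3
eef_pos: [0.4437, 0.0876, 0.1603]
tool_rot: [0.044, 0.999, 0.001, 0.002]
ft_force: [-0.2, -0.4, -1.3]
opening: 0.0449
gripper_force: 30.0
```

View pics/v3.png

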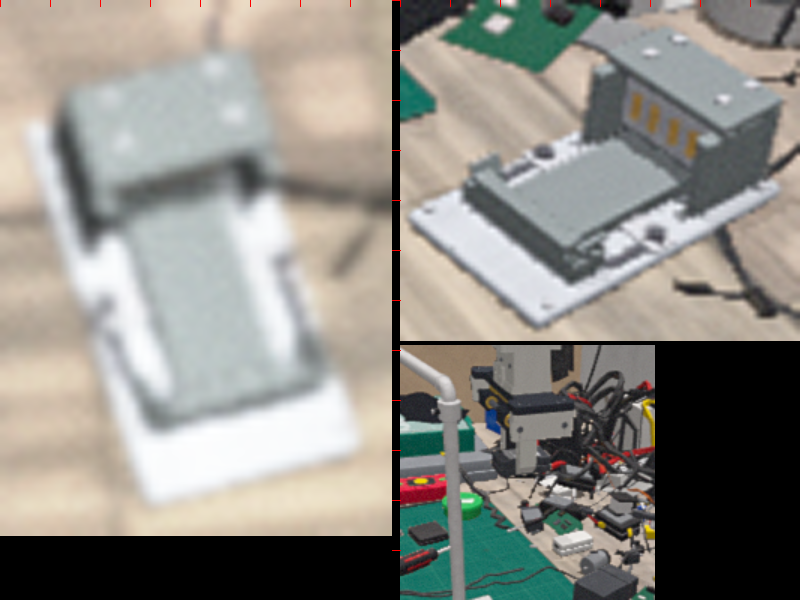

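The module is held between the pads. In the top zoom the hood top has back corners (65,95) and (250,50), the front edge runs about (110,190)–(270,147), and the stop's outer edge runs (155,430)–(325,383). In the scene zoom the hood back corners are (640,28) and (782,98), the front right is about (735,130), and the stop's outer top edge runs (465,182)–(578,264).

Run:
```python
from h import *
np.set_printoptions(precision=1,suppress=True)
T=lambda x,y:("top",379+x/8.167,134+y/8); S=lambda x,y:("scene",368+(x-400)/4.545,228+y/4.545)
th=np.radians(9.9);ex=np.array([np.cos(th),np.sin(th)]);ey=np.array([-ex[1],ex[0]]);o=np.array([.4576,-.1924])
f=lambda a,z:(lambda p:np.array([(p[:2]-o)@ex,(p[:2]-o)@ey])*1e3)(onz(*a,z))
for l,a,z in(("hood bl",T(65,95),.046),("hood br",T(250,50),.046),("hood fl",T(110,190),.046),("hood fr",T(270,147),.046),("stop l",T(155,430),.021),("stop r",T(325,383),.021),
 ("floor l",T(128,235),.014),("floor r",T(238,200),.014),("floor l2",T(170,400),.014),("floor r2",T(275,375),.014),
 ("S hood bl",S(640,28),.046),("S hood br",S(782,98),.046),("S hood fr",S(735,130),.046),("S hood fl",S(595,60),.046),("S stop l top",S(465,182),.021),("S stop r top",S(578,264),.021),("S stop l bot",S(470,205),.006),("S stop r bot",S(575,282),.006)):
  print(l,f(a,z))
```

```text
hood bl [126.1  30.3]
hood br [125.4 -29.4]
hood fl [92.5 26.2]
hood fr [ 93.1 -25.5]
stop l [19.7 29.8]
stop r [ 20.5 -25.8]
floor l [85.1 16.8]
floor r [ 87.3 -20.3]
floor l2 [29.2 20.5]
floor r2 [ 28.5 -13.7]
S hood bl [115.6  34.8]
S hood br [126.  -26.9]
S hood fr [ 95.8 -30.2]
S hood fl [84.8 29.3]
S stop l top [15.9 24. ]
S stop r top [ 18.5 -31.3]
S stop l bot [22.  25.7]
S stop r bot [ 24.6 -26.6]
```

Nest estimate: yaw 10°, pocket centre about (0.520,-0.1815), floor at z=0.014. I move above the pre-insertion pose with the nest yaw.

```bash
python3 -m handwheel '[{"dp":[-0.156,-0.534,0.06],"dr":[0,0,-0.132],"jaw":-0.6},{"dp":[-0.156,-0.534,0.06],"dr":[0,0,-0.132],"jaw":-0.6},{"dp":[-0.156,-0.534,0.06],"dr":[0,0,-0.132],"jaw":-0.6},{"dp":[-0.156,-0.534,0.06],"dr":[0,0,-0.132],"jaw":-0.6},{"dp":[-0.156,-0.534,0.06],"dr":[0,0,-0.132],"jaw":-0.6},{"dp":[-0.156,-0.534,0.06],"dr":[0,0,-0.132],"jaw":-0.6},{"dp":[-0.156,-0.534,0.06],"dr":[0,0,-0.132],"jaw":-0.6},{"dp":[-0.156,-0.534,0.06],"dr":[0,0,-0.132],"jaw":-0.6},{"dp":[-0.156,-0.534,0.06],"dr":[0,0,-0.132],"jaw":-0.6},{"dp":[-0.156,-0.534,0.06],"dr":[0,0,-0.132],"jaw":-0.6}]'
python3 -m handwheel '[{"dp":[0,0,0],"dr":[0,0.066,0],"jaw":-0.6},{"dp":[0,0,0],"dr":[0,0.131,0],"jaw":-0.6},{"dp":[0,0,0],"dr":[0,0.131,0],"jaw":-0.6},{"dp":[0,0,0],"dr":[0,0.131,0],"jaw":-0.6},{"dp":[0,0,0],"dr":[0,0.131,0],"jaw":-0.6}]'
cat >> h.py <<'E'
from scipy.spatial.transform import Rotation as Ro
P=np.array([.5203,-.1815,.014]);N=Ro.from_euler("z",10,degrees=True)
def nest():
    s=ctrl.observe();R=Ro.from_quat(s["tool_rot"])
    p=N.inv().apply(s["eef_pos"]-P)*1e3; zt=N.inv().apply(-R.as_matrix()[:,2]); yt=N.inv().apply(R.as_matrix()[:,1])
    return s["t"],p.round(2),"tilt",np.degrees(np.arctan2(zt[0],zt[2])).round(2),"yaw",np.degrees(np.arctan2(-yt[0],yt[1])).round(2),"roll",np.degrees(np.arcsin(yt[2])).round(2),"F",N.inv().apply(s["ft_force"]).round(2),"M",N.inv().apply(s["moment"]).round(3)
def delta(dx,dy,dz): # nest mm -> dp in current tool axes
    R=Ro.from_quat(ctrl.observe()["tool_rot"]);return (R.inv().apply(N.apply(np.array([dx,dy,dz])/1e3))/.5).round(4)
E
python3 - <<'E'
from h import *
for i in range(3):
    a=nest();im=ctrl.get_image("scene");print(*a)
cv2.imwrite("pics/v4.png",cv2.resize(im[150:320,320:500,::-1],(720,600)[:2] if 0 else (635,600),interpolation=cv2.INTER_CUBIC))
p=nest()[1];print(delta(-22.6-p[0],-p[1],16.4-p[2]))
E
```

```text
t: 5.18
eef_pos: [0.4953, -0.185, 0.1258]
tool_rot: [-0.088, 0.996, 0.001, -0.002]
ft_force: [0.5, -0.2, -1.6]
opening: 0.0448
gripper_force: 30.0
t: 5.6
eef_pos: [0.4965, -0.184, 0.1268]
tool_rot: [-0.089, 0.987, -0.011, -0.13]
ft_force: [-0.9, -0.7, -1.7]
opening: 0.0447
gripper_force: 30.0
5.6 [-23.92   1.66 112.81] tilt 15.0 yaw 0.28 roll 0.05 F [-1.03 -0.53 -1.72] M [ 0.023 -0.36   0.015]
5.65 [-24.54   1.02 113.36] tilt 14.98 yaw 0.2 roll 0.03 F [ 0.31  0.32 -1.45] M [-0.01  -0.316  0.016]
5.7 [-24.82   0.56 113.77] tilt 14.96 yaw 0.14 roll 0.01 F [ 0.09 -0.79 -0.38] M [ 0.032 -0.337 -0.041]
[-0.0547 -0.0006  0.1875]
```

View pics/v4.png

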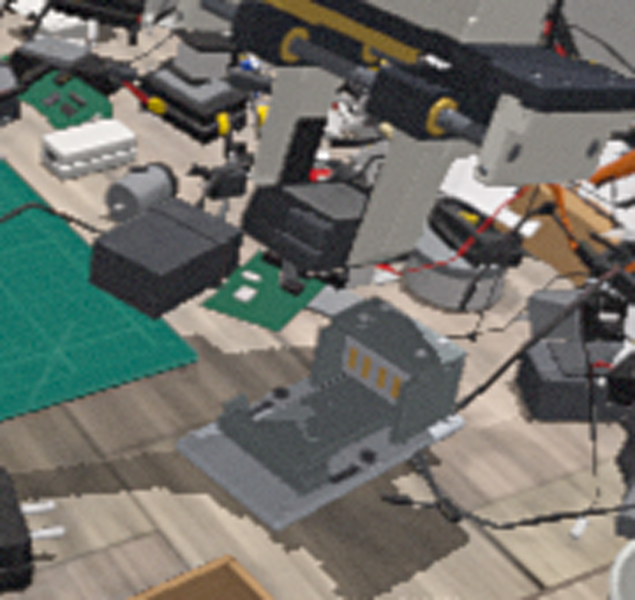

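The view shows the tilted black module held above the nest. Its rear-left corner is at (245,205), the nest hood is at (390,350), and the pocket below is open. Now I lower it in front of the hood.

```bash
python3 -m handwheel '[{"dp":[-0.01,0,0.04],"dr":[0,0,0],"jaw":-0.6},{"dp":[-0.025,0,0.08],"dr":[0,0,0],"jaw":-0.6},{"dp":[-0.035,0,0.12],"dr":[0,0,0],"jaw":-0.6},{"dp":[-0.044,0,0.15],"dr":[0,0,0],"jaw":-0.6},{"dp":[-0.048,0,0.165],"dr":[0,0,0],"jaw":-0.6},{"dp":[-0.048,0,0.165],"dr":[0,0,0],"jaw":-0.6},{"dp":[-0.048,0,0.165],"dr":[0,0,0],"jaw":-0.6},{"dp":[-0.048,0,0.165],"dr":[0,0,0],"jaw":-0.6}]'
python3 - <<'E'
from h import *
F=[]
for i in range(4):
    a=nest();F.append(np.r_[a[-3],a[-1]]);im=ctrl.get_image("scene")
print(*nest());print(np.mean(F,0).round(2),np.std(F,0).round(2))
p=nest()[1];print(delta(-22.6-p[0],-p[1],16.4-p[2]))
cv2.imwrite("pics/v5.png",cv2.resize(im[200:320,350:480,::-1],(650,600),interpolation=cv2.INTER_CUBIC))
E
```

```text
t: 6.42
eef_pos: [0.499, -0.1855, 0.043]
tool_rot: [-0.087, 0.988, -0.012, -0.129]
ft_force: [-0.0, -0.6, -0.6]
opening: 0.045
gripper_force: 30.0
6.6167 [-21.65  -0.    28.61] tilt 14.93 yaw 0.15 roll -0.03 F [ 0.15 -0.12 -1.51] M [ 0.074 -0.377  0.019]
[ 0.54 -0.32 -0.84  0.06 -0.37 -0.01] [0.56 0.31 0.33 0.01 0.05 0.01]
[-0.0045  0.      0.0241]
```

View pics/v5.png

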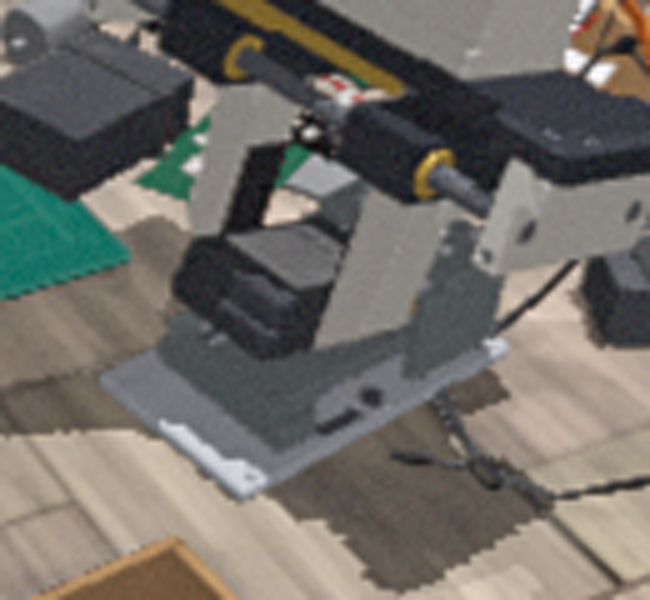

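The module rear face is at (178,290)–(265,357), over the stop end, and the front is still short of the hood. I check the lateral alignment by ray casting while lowering to near the floor.

```bash
python3 - <<'E'
from h import *
for z in(.046,):
  for u,v in((178,290),(265,357)):
    p=onz("scene",350+u/5,200+v/5,z);print((N.inv().apply(p-P)*1e3).round(1))
E
python3 -m handwheel '[{"dp":[-0.001,0,0.008],"dr":[0,0,0],"jaw":-0.6},{"dp":[-0.003,0,0.016],"dr":[0,0,0],"jaw":-0.6},{"dp":[-0.0045,0,0.024],"dr":[0,0,0],"jaw":-0.6},{"dp":[-0.0045,0,0.024],"dr":[0,0,0],"jaw":-0.6},{"dp":[-0.0045,0,0.024],"dr":[0,0,0],"jaw":-0.6},{"dp":[-0.0045,0,0.024],"dr":[0,0,0],"jaw":-0.6}]'
python3 - <<'E'
from h import *
print(*nest());print(delta(10,0,0),delta(0,1,0),delta(0,0,-1))
E
```

```text
[-48.5  18.9  32. ]
[-49.  -21.5  32. ]
t: 7.12
eef_pos: [0.4974, -0.1853, 0.0295]
tool_rot: [-0.088, 0.988, -0.011, -0.13]
ft_force: [0.6, -0.3, -2.0]
opening: 0.0445
gripper_force: 30.0
7.1167 [-23.25   0.27  15.5 ] tilt 15.04 yaw 0.15 roll 0.01 F [ 0.58 -0.37 -2.  ] M [ 0.055 -0.344  0.04 ]
[-0.0193 -0.0001 -0.0052] [-0.     0.002 -0.   ] [-0.0005 -0.      0.0019]
```

```bash
python3 -m handwheel '[{"dp":[-0.005,0,-0.0015],"dr":[0,0,0],"jaw":-0.6},{"dp":[-0.0095,0,-0.0026],"dr":[0,0,0],"jaw":-0.6},{"dp":[-0.0095,0,-0.0026],"dr":[0,0,0],"jaw":-0.6},{"dp":[-0.0095,0,-0.0026],"dr":[0,0,0],"jaw":-0.6}]'
python3 -c "
from h import *
print(*nest())"
python3 -m handwheel '[{"dp":[-0.003,0,-0.0008],"dr":[0,0,0],"jaw":-0.6},{"dp":[-0.006,0,-0.0016],"dr":[0,0,0],"jaw":-0.6},{"dp":[-0.006,0,-0.0016],"dr":[0,0,0],"jaw":-0.6},{"dp":[-0.006,0,-0.0016],"dr":[0,0,0],"jaw":-0.6}]'
python3 -c "
from h import *
print(*nest())"
```

```text
t: 7.45
eef_pos: [0.501, -0.1846, 0.0295]
tool_rot: [-0.087, 0.987, -0.011, -0.132]
ft_force: [-6.0, -0.9, -0.5]
opening: 0.0449
gripper_force: 30.0
7.45 [-19.52   0.34  15.5 ] tilt 15.17 yaw 0.11 roll 0.03 F [-6.1   0.2  -0.47] M [ 0.11   0.791 -0.132]
t: 7.78
eef_pos: [0.5016, -0.1844, 0.0294]
tool_rot: [-0.087, 0.987, -0.011, -0.134]
ft_force: [-10.9, -0.7, 1.8]
opening: 0.045
gripper_force: 30.0
7.7833 [-18.92   0.39  15.39] tilt 15.41 yaw 0.04 roll 0.08 F [-10.87   1.17   1.84] M [ 0.112  2.148 -0.299]
```

The contact is hard, and the moment puts it near y≈-27 mm, so the module's -y corner is on the cheek end. I back off, shift about 1.5 mm to +y and try again.

```bash
python3 -m handwheel '[{"dp":[0.012,0,0.003],"dr":[0,0,0],"jaw":-0.6},{"dp":[0.012,0.003,0.003],"dr":[0,0,0],"jaw":-0.6},{"dp":[0.012,0.003,0.003],"dr":[0,0,0],"jaw":-0.6},{"dp":[0.012,0.003,0.003],"dr":[0,0,0],"jaw":-0.6}]'
python3 -c "
from h import *
print(*nest())"
python3 -m handwheel '[{"dp":[-0.006,0,-0.0016],"dr":[0,0,0],"jaw":-0.6},{"dp":[-0.012,0,-0.003],"dr":[0,0,0],"jaw":-0.6},{"dp":[-0.012,0,-0.003],"dr":[0,0,0],"jaw":-0.6},{"dp":[-0.012,0,-0.003],"dr":[0,0,0],"jaw":-0.6}]'
python3 -c "
from h import *
print(*nest())"
```

```text
t: 8.12
eef_pos: [0.5002, -0.1831, 0.03]
tool_rot: [-0.088, 0.988, -0.012, -0.129]
ft_force: [0.6, -0.4, -1.1]
opening: 0.0449
gripper_force: 30.0
8.1167 [-20.12   1.9   15.96] tilt 14.91 yaw 0.19 roll -0.01 F [ 0.52 -0.52 -1.15] M [ 0.077 -0.386 -0.008]
t: 8.45
eef_pos: [0.506, -0.1821, 0.0296]
tool_rot: [-0.088, 0.988, -0.012, -0.13]
ft_force: [0.6, 1.2, -1.5]
opening: 0.0447
gripper_force: 30.0
8.45 [-14.23   1.93  15.62] tilt 14.96 yaw 0.19 roll 0.0 F [ 0.78  1.06 -1.47] M [ 0.314 -0.462 -0.065]
```

```bash
python3 -m handwheel '[{"dp":[-0.003,0.0004,-0.0008],"dr":[0,0,0],"jaw":-0.6},{"dp":[-0.006,0.0008,-0.0016],"dr":[0,0,0],"jaw":-0.6},{"dp":[-0.006,0.0008,-0.0016],"dr":[0,0,0],"jaw":-0.6},{"dp":[-0.006,0.0008,-0.0016],"dr":[0,0,0],"jaw":-0.6}]'
python3 -c "
from h import *
print(*nest())"
```

```text
t: 8.78
eef_pos: [0.5083, -0.1816, 0.0297]
tool_rot: [-0.088, 0.988, -0.012, -0.13]
ft_force: [-1.0, -0.4, -1.1]
opening: 0.0448
gripper_force: 30.0
8.7833 [-11.84   2.    15.66] tilt 15.0 yaw 0.15 roll -0.01 F [-1.05 -0.22 -1.11] M [ 0.12  -0.333 -0.015]
```

```bash
python3 -m handwheel '[{"dp":[-0.002,0,-0.0005],"dr":[0,0,0],"jaw":-0.6},{"dp":[-0.004,0,-0.001],"dr":[0,0,0],"jaw":-0.6},{"dp":[-0.004,0,-0.001],"dr":[0,0,0],"jaw":-0.6},{"dp":[-0.004,0,-0.001],"dr":[0,0,0],"jaw":-0.6}]'
python3 -c "
from h import *
print(*nest())"
python3 -m handwheel '[{"dp":[-0.002,0,-0.0005],"dr":[0,0,0],"jaw":-0.6},{"dp":[-0.004,0,-0.001],"dr":[0,0,0],"jaw":-0.6},{"dp":[-0.004,0,-0.001],"dr":[0,0,0],"jaw":-0.6},{"dp":[-0.004,0,-0.001],"dr":[0,0,0],"jaw":-0.6}]'
python3 -c "
from h import *
print(*nest())"
```

```text
t: 9.12
eef_pos: [0.5103, -0.1812, 0.0296]
tool_rot: [-0.088, 0.988, -0.012, -0.13]
ft_force: [0.3, 0.4, -2.1]
opening: 0.0449
gripper_force: 30.0
9.1167 [-9.8   2.08 15.63] tilt 15.01 yaw 0.15 roll -0.0 F [ 0.4   0.38 -2.07] M [ 0.062 -0.358  0.016]
t: 9.45
eef_pos: [0.5117, -0.1809, 0.0295]
tool_rot: [-0.088, 0.987, -0.012, -0.131]
ft_force: [-2.4, -0.1, -0.7]
opening: 0.0447
gripper_force: 30.0
9.45 [-8.39  2.1  15.54] tilt 15.07 yaw 0.13 roll 0.01 F [-2.35  0.3  -0.71] M [-0.014  0.141 -0.027]
```

```bash
python3 -m handwheel '[{"dp":[-0.001,0,-0.0003],"dr":[0,0,0],"jaw":-0.6},{"dp":[-0.002,0,-0.0005],"dr":[0,0,0],"jaw":-0.6},{"dp":[-0.002,0,-0.0005],"dr":[0,0,0],"jaw":-0.6}]'
python3 -c "
from h import *
print(*nest())"
python3 -m handwheel '[{"dp":[-0.002,0,-0.0005],"dr":[0,0,0],"jaw":-0.6},{"dp":[-0.004,0,-0.001],"dr":[0,0,0],"jaw":-0.6},{"dp":[-0.004,0,-0.001],"dr":[0,0,0],"jaw":-0.6}]'
python3 -c "
from h import *
for i in range(3):
  print(*nest()); ctrl.get_image('scene')"
```

```text
t: 9.7
eef_pos: [0.5126, -0.1807, 0.0295]
tool_rot: [-0.088, 0.987, -0.012, -0.131]
ft_force: [-4.4, -0.5, 0.7]
opening: 0.0449
gripper_force: 30.0
9.7 [-7.41  2.11 15.5 ] tilt 15.08 yaw 0.13 roll 0.01 F [-4.44  0.25  0.75] M [ 0.071  0.595 -0.068]
t: 9.95
eef_pos: [0.5146, -0.1804, 0.0295]
tool_rot: [-0.088, 0.987, -0.011, -0.131]
ft_force: [-5.9, -0.8, 1.3]
opening: 0.0448
gripper_force: 30.0
9.95 [-5.46  2.11 15.48] tilt 15.1 yaw 0.13 roll 0.01 F [-5.94  0.23  1.29] M [0.004 0.997 0.026]
10.0 [-5.58  2.15 15.45] tilt 15.11 yaw 0.13 roll 0.02 F [-5.76  0.82  1.16] M [ 0.044  0.93  -0.029]
10.05 [-5.62  2.15 15.45] tilt 15.11 yaw 0.13 roll 0.02 F [-6.68  0.32  1.44] M [ 0.031  0.959 -0.004]
```

The plate contact is spring-like: onset at TCP x≈-8.7, now about 3 mm in at about 6.4 N, with the front end on the floor. Next I work out the rock-down deltas.

Run:
```python
from h import *
print(delta(3.4,0,-4.15))
```

```text
[-0.0087 -0.      0.0062]
```

```bash
python3 -m handwheel '[{"dp":[-0.0022,0,0.0015],"dr":[0,-0.013,0],"jaw":-0.6},{"dp":[-0.0044,0,0.003],"dr":[0,-0.026,0],"jaw":-0.6},{"dp":[-0.0066,0,0.0046],"dr":[0,-0.04,0],"jaw":-0.6},{"dp":[-0.0087,0,0.0062],"dr":[0,-0.053,0],"jaw":-0.6},{"dp":[-0.0087,0,0.0062],"dr":[0,-0.053,0],"jaw":-0.6},{"dp":[-0.0087,0,0.0062],"dr":[0,-0.053,0],"jaw":-0.6}]'
python3 -c "
from h import *
for i in range(3):
  print(*nest()); ctrl.get_image('scene')
p=nest()[1];print(delta(-1.43-p[0],0,8.9-p[2]))"
```

```text
t: 10.6
eef_pos: [0.5164, -0.1799, 0.0251]
tool_rot: [-0.088, 0.993, -0.007, -0.079]
ft_force: [-7.7, -1.7, -0.8]
opening: 0.0446
gripper_force: 30.0
10.6 [-3.6   2.27 11.11] tilt 9.12 yaw 0.09 roll 0.05 F [-7.86 -0.33 -0.78] M [-0.013  1.543  0.062]
10.65 [-3.53  2.28 11.07] tilt 9.14 yaw 0.1 roll 0.05 F [-8.07 -0.83  0.03] M [ 0.013  1.592 -0.004]
10.7 [-3.5   2.29 11.07] tilt 9.14 yaw 0.1 roll 0.05 F [-8.17  0.17  0.69] M [ 0.054  1.543 -0.03 ]
[-0.0047 -0.      0.0036]
```

```bash
python3 -m handwheel '[{"dp":[-0.0007,0,0.001],"dr":[0,-0.0076,0],"jaw":-0.6},{"dp":[-0.0014,0,0.002],"dr":[0,-0.0152,0],"jaw":-0.6},{"dp":[-0.0021,0,0.0029],"dr":[0,-0.0227,0],"jaw":-0.6},{"dp":[-0.0021,0,0.0029],"dr":[0,-0.0227,0],"jaw":-0.6},{"dp":[-0.0021,0,0.0029],"dr":[0,-0.0227,0],"jaw":-0.6}]'
python3 - <<'E'
from h import *
for i in range(3):
  print(*nest()); im=ctrl.get_image('scene')
cv2.imwrite("pics/v6.png",cv2.resize(im[220:310,350:480,::-1],(780,540),interpolation=cv2.INTER_CUBIC))
E
```

```text
t: 11.17
eef_pos: [0.5168, -0.1798, 0.0233]
tool_rot: [-0.088, 0.994, -0.005, -0.057]
ft_force: [-9.4, -2.3, 0.9]
opening: 0.0448
gripper_force: 30.0
11.1667 [-3.2   2.27  9.34] tilt 6.58 yaw 0.08 roll 0.06 F [-9.68 -0.61  0.87] M [-0.002  1.879 -0.017]
11.2167 [-3.21  2.28  9.32] tilt 6.59 yaw 0.09 roll 0.06 F [-9.42 -0.55  0.06] M [-0.012  1.87   0.015]
11.2667 [-3.22  2.28  9.32] tilt 6.6 yaw 0.09 roll 0.06 F [-9.53 -0.05  1.04] M [-0.041  1.924  0.014]
```

View pics/v6.png

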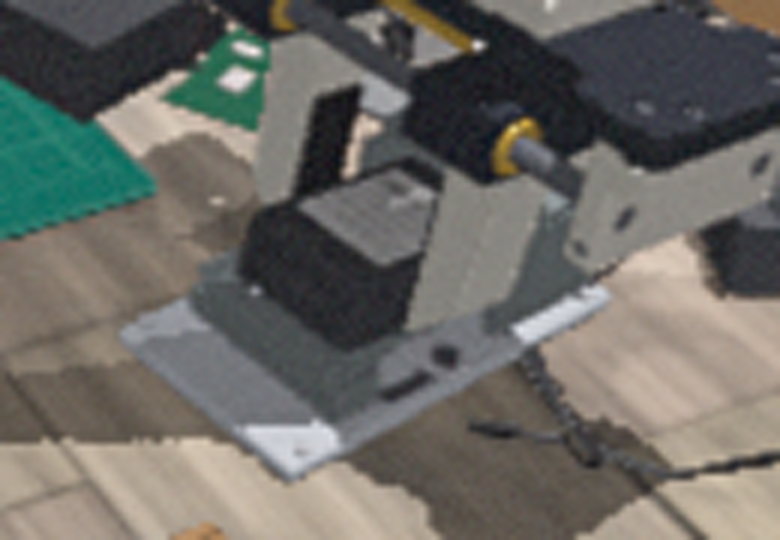

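The module's rear end is now low over the stop, with its rear-bottom edge about (245,285)–(345,345). The finger's front edge, about (495,305), looks close to the front cheek. Before pushing on, I check whether the finger could be touching it.

Run:
```python
from h import *
def c(u,v,z):return (N.inv().apply(onz("scene",350+u/6,220+v/6,z)-P)*1e3).round(1)
for l,u,v,z in(("finger rear bottom",408,330,.0233),("finger front bottom",492,306,.0233),("cheek front bottom",485,330,.006),("mod rear bot L",245,285,.0225),("mod rear bot R",345,347,.0225),("mod rear top L",258,208,.0445),("mod rear top R",385,268,.0445),("stop outer bot R",335,420,.006),("stop outer bot L",195,300,.006),("stop top R",345,352,.021)):print(l,c(u,v,z))
im=cv2.imread("pics/v6.png")[::1]; g=cv2.cvtColor(im,cv2.COLOR_BGR2GRAY)
for v in(295,305,315,325):print(v,g[v,380:560:6])
```

```text
finger rear bottom [-12.9 -23.8   9.3]
finger front bottom [ 14.2 -29.7   9.3]
cheek front bottom [ 22.8 -23.1  -8. ]
mod rear bot L [-36.1  15.9   8.5]
mod rear bot R [-31.7 -18.5   8.5]
mod rear top L [-30.5  20.   30.5]
mod rear top R [-20.3 -18.3  30.5]
stop outer bot R [-39.9 -25.8  -8. ]
stop outer bot L [-37.2  32.8  -8. ]
stop top R [-31.8 -18.8   7. ]
295 [ 38  37  39  52  41  52 116 131 131 129 129 131 129 131 137 136 136 135
 136 137 142 122  90  84  86  85  86  84  82  75]
305 [ 45  43  48  36  37  95 127 131 129 132 132 127 129 138 139 135 135 128
 107  99  89  83  82  81  81  80  80  77 104 149]
315 [ 46  45  44  34  43 120 131 132 132 132 132 127 131 129 122 123 117  95
  74  73  85  79  80  74  90 108 156 203 211 209]
325 [ 42  44  42  44  85 131 131 123 109 112 109 120 118 114 117 120 118  99
  80  74  81  83 129 179 200 212 213 211 209 197]
```

```bash
python3 -m handwheel '[{"dp":[-0.0001,0,0.001],"dr":[0,-0.0076,0],"jaw":-0.6},{"dp":[-0.0002,0,0.002],"dr":[0,-0.0152,0],"jaw":-0.6},{"dp":[-0.0003,0,0.003],"dr":[0,-0.0227,0],"jaw":-0.6},{"dp":[-0.0003,0,0.003],"dr":[0,-0.0227,0],"jaw":-0.6},{"dp":[-0.0003,0,0.003],"dr":[0,-0.0227,0],"jaw":-0.6}]'
python3 -c "
from h import *
for i in range(3):
  print(*nest()); ctrl.get_image('scene')"
```

```text
t: 11.73
eef_pos: [0.5177, -0.1797, 0.0225]
tool_rot: [-0.088, 0.996, -0.003, -0.034]
ft_force: [-8.5, -0.2, 7.2]
opening: 0.0449
gripper_force: 30.0
11.7333 [-2.24  2.2   8.54] tilt 3.87 yaw 0.1 roll 0.04 F [-8.36  1.29  7.16] M [0.193 2.154 0.036]
11.7833 [-2.22  2.25  8.52] tilt 3.88 yaw 0.11 roll 0.04 F [-8.32  0.29  6.64] M [0.235 2.157 0.062]
11.8333 [-2.22  2.24  8.53] tilt 3.89 yaw 0.11 roll 0.04 F [-7.72  0.87  7.  ] M [0.263 2.195 0.011]
```

The rear edge is resting on top of the stop (Fz about +8 N, acting at the rear). I tilt back a little, push slightly further, then rock again.

```bash
python3 -m handwheel '[{"dp":[0.0001,0,-0.002],"dr":[0,0.015,0],"jaw":-0.6},{"dp":[-0.0005,0,-0.004],"dr":[0,0.03,0],"jaw":-0.6},{"dp":[-0.0012,0,-0.0042],"dr":[0,0.03,0],"jaw":-0.6},{"dp":[-0.0012,0,-0.0042],"dr":[0,0.03,0],"jaw":-0.6},{"dp":[-0.0012,0,-0.0042],"dr":[0,0.03,0],"jaw":-0.6}]'
python3 -c "
from h import *
for i in range(3):
  print(*nest()); ctrl.get_image('scene')"
```

```text
t: 12.3
eef_pos: [0.5189, -0.1795, 0.0243]
tool_rot: [-0.088, 0.994, -0.005, -0.064]
ft_force: [-8.4, -1.3, 1.9]
opening: 0.0444
gripper_force: 30.0
12.3 [-1.01  2.2  10.26] tilt 7.31 yaw 0.13 roll 0.03 F [-8.53  0.14  1.93] M [0.148 1.463 0.017]
12.35 [-1.11  2.17 10.29] tilt 7.31 yaw 0.12 roll 0.03 F [-6.75 -0.48  2.54] M [0.093 1.373 0.025]
12.4 [-1.17  2.22 10.28] tilt 7.31 yaw 0.12 roll 0.03 F [-7.46  0.14  3.12] M [ 0.132  1.367 -0.025]
```

```bash
python3 -m handwheel '[{"dp":[-0.0007,0,-0.0018],"dr":[0,0,0],"jaw":-0.6},{"dp":[-0.0014,0,-0.0018],"dr":[0,0,0],"jaw":-0.6},{"dp":[-0.0014,0,-0.0018],"dr":[0,0,0],"jaw":-0.6},{"dp":[-0.0014,0,-0.0018],"dr":[0,0,0],"jaw":-0.6}]'
python3 -c "
from h import *
for i in range(3):
  print(*nest()); ctrl.get_image('scene')"
```

```text
t: 12.78
eef_pos: [0.5186, -0.1795, 0.0246]
tool_rot: [-0.088, 0.994, -0.005, -0.064]
ft_force: [-8.5, -1.3, -0.8]
opening: 0.0446
gripper_force: 30.0
12.7833 [-1.34  2.24 10.64] tilt 7.41 yaw 0.1 roll 0.05 F [-8.55  0.22 -0.84] M [-0.027  1.691 -0.041]
12.8333 [-1.36  2.25 10.62] tilt 7.41 yaw 0.1 roll 0.05 F [-8.36  0.08 -0.56] M [-0.02   1.652  0.032]
12.8833 [-1.33  2.26 10.61] tilt 7.41 yaw 0.1 roll 0.05 F [-8.01 -0.4  -1.17] M [-0.043  1.669  0.011]
```

```bash
python3 -m handwheel '[{"dp":[-0.0008,0,0.0011],"dr":[0,-0.009,0],"jaw":-0.6},{"dp":[-0.0014,0,0.0022],"dr":[0,-0.018,0],"jaw":-0.6},{"dp":[-0.002,0,0.0034],"dr":[0,-0.026,0],"jaw":-0.6},{"dp":[-0.0022,0,0.0045],"dr":[0,-0.035,0],"jaw":-0.6},{"dp":[-0.0022,0,0.0045],"dr":[0,-0.035,0],"jaw":-0.6}]'
python3 -c "
from h import *
for i in range(3):
  print(*nest()); ctrl.get_image('scene')"
```

```text
t: 13.35
eef_pos: [0.5186, -0.1795, 0.022]
tool_rot: [-0.088, 0.996, -0.002, -0.029]
ft_force: [-8.5, -2.5, -1.8]
opening: 0.0446
gripper_force: 30.0
13.35 [-1.36  2.3   7.99] tilt 3.38 yaw 0.06 roll 0.07 F [-8.83 -1.   -1.85] M [-0.109  1.895 -0.028]
13.4 [-1.24  2.3   8.03] tilt 3.42 yaw 0.07 roll 0.07 F [-8.41 -0.81 -3.28] M [-0.104  1.889  0.065]
13.45 [-1.2   2.27  8.03] tilt 3.43 yaw 0.08 roll 0.07 F [-10.26  -0.76  -3.4 ] M [-0.135  1.894  0.026]
```

```bash
python3 -m handwheel '[{"dp":[0.0001,0,0.0015],"dr":[0,-0.01,0],"jaw":-0.6},{"dp":[0.0003,0,0.003],"dr":[0,-0.02,0],"jaw":-0.6},{"dp":[0.0005,0,0.0044],"dr":[0,-0.03,0],"jaw":-0.6},{"dp":[0.0005,0,0.0044],"dr":[0,-0.03,0],"jaw":-0.6}]'
python3 -c "
from h import *
for i in range(3):
  print(*nest()); ctrl.get_image('scene')"
```

```text
t: 13.83
eef_pos: [0.5183, -0.1795, 0.0197]
tool_rot: [-0.088, 0.996, 0.001, 0.001]
ft_force: [-7.2, -1.6, -3.8]
opening: 0.0447
gripper_force: 30.0
13.8333 [-1.59  2.31  5.69] tilt -0.08 yaw 0.07 roll 0.07 F [-7.42 -0.36 -3.8 ] M [-0.091  1.672  0.041]
13.8833 [-1.32  2.31  5.78] tilt -0.06 yaw 0.07 roll 0.07 F [-6.58 -0.79 -3.71] M [-0.097  1.734  0.055]
13.9333 [-1.12  2.31  5.79] tilt -0.05 yaw 0.08 roll 0.07 F [-7.43 -0.61 -4.59] M [-0.135  1.71  -0.02 ]
```

No support at the rear at 0° tilt, so the rear end has dropped behind the stop. Next I lower the last millimetre onto the floor and watch Fz.

```bash
python3 -m handwheel '[{"dp":[0.0006,0,0.001],"dr":[0,-0.004,0],"jaw":-0.6},{"dp":[0.001,0,0.002],"dr":[0,-0.008,0],"jaw":-0.6},{"dp":[0.001,0,0.002],"dr":[0,-0.008,0],"jaw":-0.6},{"dp":[0.001,0,0.002],"dr":[0,-0.008,0],"jaw":-0.6}]'
python3 -c "
from h import *
for i in range(3):
  print(*nest()); ctrl.get_image('scene')"
```

```text
t: 14.32
eef_pos: [0.5189, -0.1794, 0.019]
tool_rot: [-0.088, 0.996, 0.001, 0.009]
ft_force: [-7.5, -2.0, -2.1]
opening: 0.0449
gripper_force: 30.0
14.3167 [-0.99  2.29  5.  ] tilt -1.01 yaw 0.11 roll 0.05 F [-7.78 -0.66 -2.14] M [-0.066  1.595  0.035]
14.3667 [-1.    2.3   4.99] tilt -1.01 yaw 0.11 roll 0.05 F [-7.49  0.57 -2.01] M [-0.057  1.586  0.005]
14.4167 [-1.01  2.28  4.98] tilt -1.0 yaw 0.1 roll 0.05 F [-7.19 -0.69 -2.44] M [-0.04   1.617 -0.008]
```

```bash
python3 -m handwheel '[{"dp":[0.001,0,0.001],"dr":[0,-0.002,0],"jaw":-0.6},{"dp":[0.002,0,0.002],"dr":[0,-0.005,0],"jaw":-0.6},{"dp":[0.002,0,0.002],"dr":[0,-0.005,0],"jaw":-0.6},{"dp":[0.002,0,0.002],"dr":[0,-0.005,0],"jaw":-0.6}]'
python3 -c "
from h import *
for i in range(3):
  print(*nest()); ctrl.get_image('scene')"
```

```text
t: 14.8
eef_pos: [0.519, -0.1794, 0.0188]
tool_rot: [-0.088, 0.996, 0.002, 0.015]
ft_force: [-7.2, 0.1, 6.8]
opening: 0.0448
gripper_force: 30.0
14.8 [-0.87  2.3   4.83] tilt -1.7 yaw 0.12 roll 0.03 F [-7.06  1.34  6.77] M [ 0.283  1.763 -0.   ]
14.85 [-0.92  2.28  4.81] tilt -1.69 yaw 0.12 roll 0.03 F [-6.5   1.71  7.08] M [0.263 1.736 0.072]
14.9 [-0.9   2.28  4.83] tilt -1.69 yaw 0.13 roll 0.03 F [-7.17  0.53  5.67] M [ 0.275  1.754 -0.021]
```

The module is on the floor (TCP 4.83 mm above the floor, the same height as at the grasp). Release.

```bash
python3 -m handwheel '[{"dp":[0,0,0],"dr":[0,0,0],"jaw":0.05},{"dp":[0,0,0],"dr":[0,0,0],"jaw":0.15},{"dp":[0,0,0],"dr":[0,0,0],"jaw":0.25},{"dp":[0,0,0],"dr":[0,0,0],"jaw":0.3},{"dp":[0,0,0],"dr":[0,0,0],"jaw":0.3},{"dp":[0,0,0],"dr":[0,0,0],"jaw":0.3}]'
python3 -c "
from h import *
print(*nest());print(delta(0,0,60))"
```

```text
t: 15.45
eef_pos: [0.5202, -0.1793, 0.0187]
tool_rot: [-0.089, 0.996, 0.001, 0.016]
ft_force: [-0.3, 0.1, -1.0]
opening: 0.0595
gripper_force: 0.0
15.45 [0.28 2.17 4.66] tilt -1.79 yaw 0.16 roll -0.0 F [-0.32  0.11 -0.98] M [ 0.055  0.079 -0.019]
[-0.0037 -0.     -0.1199]
```

```bash
python3 -m handwheel '[{"dp":[-0.001,0,-0.03],"dr":[0,0,0],"jaw":0.3},{"dp":[-0.004,0,-0.1],"dr":[0,0,0],"jaw":0.3},{"dp":[-0.01,0,-0.18],"dr":[0,0,0],"jaw":0.3},{"dp":[-0.01,0,-0.26],"dr":[0,0,0],"jaw":0.3},{"dp":[-0.01,0,-0.34],"dr":[0,0,0],"jaw":0.3},{"dp":[-0.01,0,-0.42],"dr":[0,0,0],"jaw":0.3},{"dp":[-0.01,0,-0.46],"dr":[0,0,0],"jaw":0.3},{"dp":[-0.01,0.06,-0.46],"dr":[0,0,0],"jaw":0.3},{"dp":[-0.01,0.12,-0.46],"dr":[0,0,0],"jaw":0.3},{"dp":[-0.01,0.2,-0.46],"dr":[0,0,0],"jaw":0.3}]'
python3 -m handwheel '[{"dp":[0,0.5,0],"dr":[0,0,0],"jaw":0.3},{"dp":[0,0.5,0],"dr":[0,0,0],"jaw":0.3},{"dp":[0,0.5,0],"dr":[0,0,0],"jaw":0.3},{"dp":[0,0.5,0],"dr":[0,0,0],"jaw":0.3},{"dp":[0,0.5,0],"dr":[0,0,0],"jaw":0.3},{"dp":[0,0.5,0],"dr":[0,0,0],"jaw":0.3},{"dp":[0,0.5,0],"dr":[0,0,0],"jaw":0.3},{"dp":[0,0.5,0],"dr":[0,0,0],"jaw":0.3},{"dp":[0,0.5,0],"dr":[0,0,0],"jaw":0.3}]'
python3 - <<'E'
from h import *
for n in("top","scene"):
    im=ctrl.get_image(n)[:,:,::-1].copy();cv2.imwrite(f"pics/end_{n}.png",im);b=cv2.imread(f"pics/{n}0.png")
    hsv=cv2.cvtColor(im,cv2.COLOR_BGR2HSV)
    c=proj(n,P+[0,0,.022]).astype(int);w=np.zeros(im.shape[:2],np.uint8);w[c[1]-24:c[1]+24,c[0]-28:c[0]+28]=1
    dark=((im.max(2)<75)&(b.max(2)>85)&(w>0)).astype(np.uint8)
    lab=((hsv[...,1]<50)&(im.min(2)>175)&(cv2.absdiff(im,b).max(2)>25)&(w>0)).astype(np.uint8)
    for l,m in(("dark",dark),("label",lab)):
        m=cv2.morphologyEx(m,cv2.MORPH_OPEN,np.ones((2,2)));cs,_=cv2.findContours(m,0,2)
        if not cs: print(n,l,"none");continue
        k=max(cs,key=cv2.contourArea);print(n,l,"area",cv2.contourArea(k))
        q=np.array([N.inv().apply(onz(n,*p[0],.036)-P)[:2]*1e3 for p in k.astype(float)],np.float32)
        print("  nest-frame rect",cv2.minAreaRect(q),"min",q.min(0),"max",q.max(0))
E
```

```text
t: 16.28
eef_pos: [0.5003, -0.0823, 0.2493]
tool_rot: [-0.087, 0.996, 0.001, 0.016]
ft_force: [0.1, 1.3, -0.0]
opening: 0.0596
gripper_force: 0.0
t: 17.03
eef_pos: [0.4562, 0.1642, 0.2486]
tool_rot: [-0.089, 0.996, 0.001, 0.015]
ft_force: [0.7, -0.7, -0.2]
opening: 0.0597
gripper_force: 0.0
top dark none
top label area 159.5
  nest-frame rect ((1.8425712585449219, 2.5478477478027344), (33.3966178894043, 44.72091293334961), 76.34720611572266) min [-21.323591 -18.247055] max [22.712545 15.852222]
scene dark area 242.5
  nest-frame rect ((-22.6667423248291, -22.637718200683594), (44.79794692993164, 72.74972534179688), 56.380428314208984) min [-48.031235 -36.85324 ] max [20.025553 13.035895]
scene label area 235.5
  nest-frame rect ((1.294668197631836, -0.4637184143066406), (32.33238983154297, 42.11491394042969), 89.68794250488281) min [-19.815836 -16.723917] max [22.393835 15.685825]
```

Run:
```python
from h import *
C={}
for n in("top","scene"):
    im=cv2.imread(f"pics/end_{n}.png");b=cv2.imread(f"pics/{n}0.png");hsv=cv2.cvtColor(im,cv2.COLOR_BGR2HSV)
    c=proj(n,P+[0,0,.022]).astype(int);w=np.zeros(im.shape[:2],np.uint8);w[c[1]-24:c[1]+24,c[0]-28:c[0]+28]=1
    m=((hsv[...,1]<50)&(im.min(2)>175)&(cv2.absdiff(im,b).max(2)>25)&(w>0)).astype(np.uint8)
    k=max(cv2.findContours(cv2.morphologyEx(m,2,np.ones((2,2))),0,2)[0],key=cv2.contourArea)
    C[n]=cv2.boxPoints(cv2.minAreaRect(k));print(n,C[n].round(1).tolist()); 
    M=cv2.moments(k);C[n+"c"]=(M["m10"]/M["m00"],M["m01"]/M["m00"])
p,e=tri(*C["topc"],*C["scenec"]);print("label centre nest mm",N.inv().apply(p-P)*1e3,e)
# scene label: width at rear vs front / edge positions if flat
q=np.array([N.inv().apply(onz("scene",*x,.036)-P)*1e3 for x in C["scene"]]);print(q.round(1))
```

```text
top [[396.70001220703125, 158.60000610351562], [409.8999938964844, 157.60000610351562], [411.20001220703125, 174.6999969482422], [398.1000061035156, 175.6999969482422]]
scene [[400.20001220703125, 257.3999938964844], [422.6000061035156, 246.1999969482422], [429.3999938964844, 259.79998779296875], [407.0, 271.0]]
label centre nest mm [3.19735584e+00 6.94644994e-03 1.99326293e+01] 0.0017512673480450276
[[-17.   15.3  22. ]
 [ 38.9  16.3  22. ]
 [ 19.5 -16.7  22. ]
 [-33.2 -16.4  22. ]]
```

The label centre triangulates to about 20 mm above the pocket floor. Flat should give 22 mm, and a rear end caught on the stop about 25 mm. It is flat and label up, so I hand the job in.

```bash
python3 -c "
from plant import ctrl
print(ctrl.job_done())"
```

```text
the job is handed in; nothing more can be done
None
```

I put the module in the test nest, lying flat with its label up, tucked under the hood and behind the stop; on the way in it briefly caught a guide cheek (about 11 N) and the top of the stop (about 8 N), I backed off both times, and then let go and handed the job in at about 17 s.

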